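# First diagonal of a vacuum chamber cover

## Robot

A 7-joint arm with a two-finger parallel gripper is mounted at the origin on a cart in front of the work surface, level with it; the furniture and walls round the work are solid. World frame = base frame: x ahead of the robot, y to its left, z up, the work surface at z = 0. Lengths are in m, angles in rad, forces in N, time in s.
With the tool pointing down it reaches from about 0.425 to 0.975 m from the base axis. Payload 16.7 kg.
Tool frame: the origin (TCP) lies between the finger pads; the fingertips stand 19 mm ahead of it and the grasp point (between the pads) is the TCP; z points along the fingers, y is the direction in which the jaws open and shut (so a half turn about z gives the same grasp; the last joint's range is limited). The gripper opens to 85 mm and grips with 20 to 120 N. Pads are 22 mm wide; open, the fingers measure 114 mm over their backs; the gripper's body (76 mm by 85 mm) begins 54 mm behind the grasp point. The pads swing forward as they close: fully open they stand 13 mm farther back than shut.
Start: joints at [0.972, 0.426, 0.074, 1.606, -0.034, 1.111, -0.067], TCP at [0.293, -0.608, 0.25] pointing down, gripper open.
Joint ranges: [-2.85, 2.85], [-0.5, 2.14], [-1.23, 1.37], [0.21, 2.46], [-1.02, 4.16], [0.16, 2.05], [-2.73, 2.73]. Speed limits (rad/s): [1.89, 1.89, 2.39, 2.39, 3.01, 3.01, 3.01].

## Interface

Orientations are given as a unit quaternion [w, x, y, z].
In Python, from workcell import env, viewer, job_done gives the robot as it stands.
- The arm moves only by the tool drive_tool, never from a script. Its arguments are lists of equal length, an entry for each row: "translation": the shift along the world's x, y, z in m, a list of three; "angular": the turn, a rotation vector about the world's x, y, z in rad, a list of three. A call has exactly 5 rows; each row shifts and turns the commanded pose from where the row before left it; what a row does not reach is not made up. A row lasts 1/8 s, in which the tool goes at most 62.5 mm and 10.7 degrees, less where a joint would pass 70% of its speed; a pose out of reach is approached as far as the arm can. A call with a gripper value outside its range is refused whole. "claw" is the closure, from -1 (fully open) to 1 (shut), set as the call begins (left out, the last holds). The fingers move at their own pace and stop on an object; "squeeze" is the grip in N (left out, the last holds). Time passes only in rows, so rows that do not move let the fingers close, or fill a call up. It gives the time, the measured TCP pose, the force and the opening at its end, in the units of the state.
- env.observe(): the state, without advancing time (a new reading comes with each control period).
- viewer.read_camera(name): name is "scene" or "top"; returns (picture, depth): 480x640x3 uint8, blue, green, red; 480x640 float32, m along the optical axis (not along the pixel's ray), 0 where there is no reading.
- viewer.get_calibration(name): a dict with "vfov" (degrees; the focal length in pixels is half the picture's height over the tangent of half this angle, whatever the lens; pixels are square), "cx", "cy" (the principal point, pixels), "k1" (the pictures are not rectified: a ray, as slopes to the right and down, at radius r is drawn at 1 + k1 r^2 times it, then the intrinsics apply), "world_from_camera" (4x4, takes a point from camera to world coordinates). Camera axes: x right, y down, z forward; pixel columns grow to the right and rows downward; lengths in m; the calibration is good to about 2 mm. A picture is of the moment at which its call begins. get_calibration takes no time and is no camera call.
- job_done(): hands the job in, once; it reports no verdict.
The state is a dict: "time_s": time; "q": joint angles; "qvel": joint speeds; "tau": joint torques, N m; "position": TCP position; "eef_rot": TCP orientation; "ft_force": force on the tool from outside, world axes, zero at the start; "moment": the same for the moment, N m; "finger_gap": finger opening in m.
Only numpy, scipy, OpenCV 4.12 (cv2) and the standard library are available. Lean on these libraries where they do the work, as an engineer would, in place of code of your own. Each camera call takes 0.05 s, during which the arm holds its last target.

## Task

The gasketed cover of the small vacuum chamber lies on with its four wing screws still loose; it must be pulled down evenly, in cross order. Tighten (clockwise) the wing screw at the corner beside the side port fully home first, then the one diagonally opposite it. Leave the other two screws loose; they belong to the next pass.

Things in the scene. Friction and masses are not known exactly. Their poses are not given: they have to be found in the camera images.
- chamber: Low aluminium chamber fixed to the worktop, turned any way, 150 x 180 mm, 66 mm high to its flat cover; sight glass (60 mm wide, 4 mm proud) in the middle. Origin: underside centre; z up, y along the long (180 mm) sides. Steel side port (20 mm tube, 32 mm flange) sticks 59 mm out of the -x side near the +y corner, 34 mm up. Four wing screws on the cover at x = -50/+50, y = -65/+65 mm.
- screw_1_grip (a point): Wing screw at the corner beside the port (chamber x -50, y +65 mm): steel, flat wings 49 mm across, 10 mm thick, 16 to 41 mm above the cover, on a 10 mm stem. Point: on its axis, mid-wing, 28 mm above the cover (94 above the worktop). x axis along the wings (same either way round), y through their thickness, z up; turns with the screw.
- screw_2_grip (a point): The same point on the wing screw diagonally opposite (chamber x +50, y -65 mm), same size and axes. Note for the approach: a tall monitor stands on a computer behind and to the right of the chamber (from about x 0.7 m on, y 0 to -0.4 m); the arm's elbow and wrist must pass in front of it.
- screw_1 (a joint): Turn of screw 1, rad: grows clockwise seen from above (tightening). Starts loose at 0.05 to 0.35; hard stop, fully home, at 1.30, where the wings lie parallel to the cover's long sides. Stiff (0.08 N m friction), stays where it is left; does not sink noticeably.
- screw_2 (a joint): The same for screw 2.
- screw_3 (a joint): The same for the screw at chamber x +50, y +65 mm; loose, to be left so.
- screw_4 (a joint): The same for the screw at chamber x -50, y -65 mm; loose, to be left so.

How it is judged:
On the way, in this order (a step that is already met when the one before it is completed fails the run):
1. the screw beside the port is home while the opposite one is still loose (value of joint screw_1 above 1.12 rad and value of joint screw_2 below 0.6 rad), for 0.2 s.
2. then the diagonally opposite screw is home (value of joint screw_2 above 1.12 rad), for 0.2 s.
At the end, for the whole second after the job is handed in: Screws 1 and 2 both stand within about 10 degrees of their stop (joint above 1.12 of 1.30 rad), screw 1 having been done first, and screws 3 and 4 are still loose (joint below 0.6 rad) (value of joint each of screw_1, screw_2 above 1.12 rad and value of joint each of screw_3, screw_4 below 0.6 rad); the robot touches nothing.
It fails at once if one of the other two screws is tightened (value of joint any of screw_3, screw_4 above 0.6 rad).
It also fails if it takes over 43 s, if anything falls off the work surface, if the arm or the gripper's body presses on something with over 40 N, if the wrist force passes 120 N, or if a joint passes its speed limit or range.

## Working session

There is one attempt and no reset: what is moved stays moved. The work goes in short steps, Python scripts to look and compute and a tool call to move; the robot and the scene stay as the last step left them, time stands still between calls to the robot, and variables do not carry over. Pictures are saved under pics/ and viewed, and the job is handed in when it is done.

Besides the shell and the picture viewer there is one more tool, called after "Call:" as name(argument=value, ...) on one line, values as JSON. drive_tool: Moves the arm, as the interface text tells. Its arguments: {"type":"object","properties":{"translation":{"type":"array","items":{"type":"array","items":{"type":"number"}}},"angular":{"type":"array","items":{"type":"array","items":{"type":"number"}}},"claw":{"type":"number"},"squeeze":{"type":"number"}},"required":["translation","angular"]}

```bash
ls; mkdir -p pics; python3 - <<'E'
from workcell import env, viewer
import cv2, numpy as np, json
print(env.observe())
for n in ("scene","top"):
    im,d=viewer.read_camera(n); cv2.imwrite(f"pics/{n}0.png",im); np.savez(f"pics/{n}0.npz",im=im,d=d)
    c=viewer.get_calibration(n); print(n,{k:(np.round(v,4).tolist() if not np.isscalar(v) else v) for k,v in c.items()})
E
```

```text
pics
{'time_s': 0.0, 'q': array([ 0.97150344,  0.42672549,  0.07383631,  1.60663218, -0.03409387,
        1.11081442, -0.06712733]), 'qvel': array([-0.00096353,  0.00084549, -0.00050219, -0.00020104,  0.00136469,
        0.00049991, -0.00037329]), 'tau': array([ 5.13778905e-04, -9.49811125e+01,  3.76165107e+00, -4.63517976e+01,
        1.92163774e-02,  9.92955174e-03,  1.16978531e-04]), 'position': array([ 0.29328169, -0.60751026,  0.24960339]), 'eef_rot': array([-6.31114068e-04,  9.74821872e-01,  2.22984041e-01, -1.94026684e-04]), 'ft_force': array([ 0.02656088, -0.12050025,  0.19383524]), 'moment': array([ 0.00137483,  0.00802807, -0.02577989]), 'finger_gap': 0.08535383610401372}
scene {'vfov': 53.41510439567849, 'cx': 324.63580030107363, 'cy': 240.48038875313372, 'k1': -0.03703972168217518, 'world_from_camera': [[0.628, -0.5791, 0.5199, 0.0913], [-0.7782, -0.4708, 0.4156, -0.0743], [0.0041, -0.6656, -0.7463, 0.7224], [0.0, 0.0, 0.0, 1.0]]}
top {'vfov': 51.24451657362719, 'cx': 317.2292087435308, 'cy': 239.7635274265803, 'k1': 0.02893949225336079, 'world_from_camera': [[0.0074, -0.9943, 0.1063, 0.4179], [-0.9993, -0.0113, -0.0355, 0.2935], [0.0365, -0.1059, -0.9937, 0.9335], [0.0, 0.0, 0.0, 1.0]]}
```

```bash
sleep 0
```

```text
(no output)
```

View pics/scene0.png

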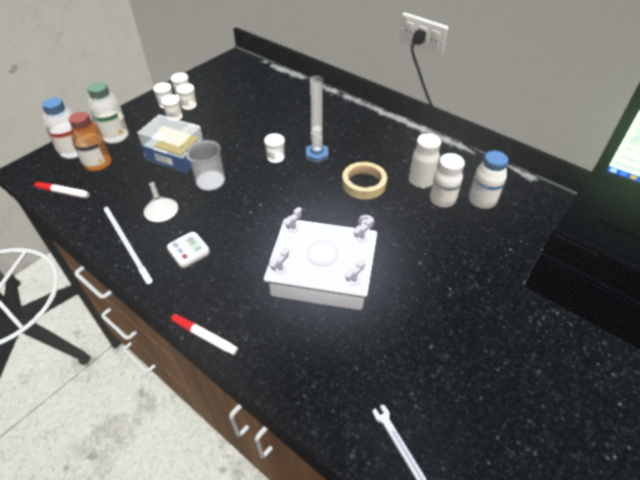

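View pics/top0.png

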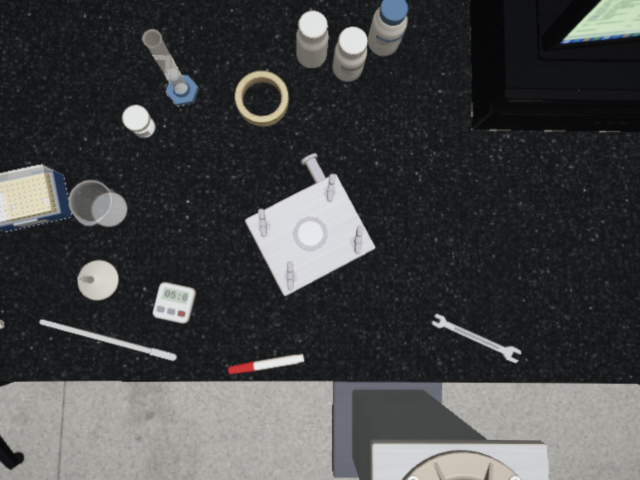

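Top view: the port leaves the upper side at (312,165), close to the corner at (333,177). That makes screw 1 the one at (331,188) and screw 2 the one at (291,275). Next I'll measure them.

```bash
cat > h.py <<'E'
import numpy as np, cv2
from workcell import env, viewer
def KD(c):
    f=240/np.tan(np.radians(c["vfov"]/2))
    return np.array([[f,0,c["cx"]],[0,f,c["cy"]],[0,0,1.]]),np.array([c["k1"],0,0,0,0.])
def cloud(name,d):
    c=viewer.get_calibration(name);K,D=KD(c)
    v,u=np.mgrid[0:480,0:640].astype(np.float32)
    n=cv2.undistortPoints(np.stack([u.ravel(),v.ravel()],1)[:,None],K,D)[:,0].reshape(480,640,2)
    P=np.dstack([n[...,0]*d,n[...,1]*d,d]);T=np.array(c["world_from_camera"])
    return P@T[:3,:3].T+T[:3,3]
def project(name,p):
    c=viewer.get_calibration(name);K,D=KD(c);T=np.linalg.inv(np.array(c["world_from_camera"]))
    return cv2.projectPoints(np.asarray(p,float).reshape(-1,1,3),cv2.Rodrigues(T[:3,:3])[0],T[:3,3],K,D)[0][:,0]
E
python3 - <<'E'
from h import *
z=np.load("pics/top0.npz");im,d=z["im"],z["d"]
W=cloud("top",d)
roi=np.zeros((480,640),bool);roi[165:305,235:385]=1
cov=roi&(abs(W[...,2]-.066)<.008)&(d>0)
P=W[cov];print("cover z",np.median(P[:,2]),len(P))
m=roi&(W[...,2]>.055)&(d>0)
r=cv2.minAreaRect(W[cov][:,:2].astype(np.float32));print(r)
hi=roi&(W[...,2]>.076)&(d>0)
n,l,s,c=cv2.connectedComponentsWithStats(hi.astype(np.uint8))
for i in range(1,n):
    if s[i,4]<8: continue
    Q=W[l==i];print(s[i,4],c[i].round(1),Q.mean(0).round(4),"z",Q[:,2].min().round(3),Q[:,2].max().round(3),cv2.minAreaRect(Q[:,:2].astype(np.float32)))
cv2.imwrite("pics/crop0.png",cv2.resize(im[150:310,230:400],None,fx=3.5,fy=3.5,interpolation=cv2.INTER_CUBIC))
z=np.load("pics/scene0.npz");im=z["im"]
Ws=cloud("scene",z["d"]);roi=np.zeros((480,640),bool);roi[195:315,255:390]=1
hi=roi&(Ws[...,2]>.076)
n,l,s,c=cv2.connectedComponentsWithStats(hi.astype(np.uint8))
for i in range(1,n):
    if s[i,4]<8: continue
    Q=Ws[l==i];print("S",s[i,4],c[i].round(1),Q.mean(0).round(4),"z",Q[:,2].min().round(3),Q[:,2].max().round(3),cv2.minAreaRect(Q[:,:2].astype(np.float32)))
cov=roi&(abs(Ws[...,2]-.066)<.008);print(np.median(Ws[cov][:,2]),cv2.minAreaRect(Ws[cov][:,:2].astype(np.float32)))
E
```

```text
cover z 0.06598923715193361 8020
((0.522334635257721, 0.27506715059280396), (0.1501050442457199, 0.17990492284297943), 28.25358009338379)
158 [330.6 187.3] [0.5963 0.2419 0.1022] z 0.086 0.109 ((0.5963843464851379, 0.24174153804779053), (0.00982394628226757, 0.04714357852935791), 82.88030242919922)
169 [262.6 222.4] [0.535  0.3553 0.1019] z 0.079 0.108 ((0.534866452217102, 0.3556631803512573), (0.04590895026922226, 0.009830517694354057), 6.8543829917907715)
181 [358.2 239.3] [0.5084 0.195  0.1017] z 0.088 0.11 ((0.5086380839347839, 0.19429495930671692), (0.010424322448670864, 0.04718044772744179), 84.10037231445312)
170 [290.  275.1] [0.4475 0.3085 0.1023] z 0.088 0.109 ((0.4477236866950989, 0.3086289167404175), (0.04646958410739899, 0.010010738857090473), 1.153275966644287)
S 200 [292.7 218.4] [0.5282 0.3495 0.1028] z 0.077 0.722 ((0.31479477882385254, 0.1532435119152069), (0.637251615524292, 0.030227836221456528), 42.7963752746582)
S 208 [362.5 228. ] [0.5912 0.2384 0.0997] z 0.076 0.722 ((0.34755951166152954, 0.09525780379772186), (0.6137990951538086, 0.0320257730782032), 30.50374412536621)
S 241 [279.3 259.3] [0.4438 0.3051 0.0995] z 0.077 0.722 ((0.2690403461456299, 0.12953388690948486), (0.5398192405700684, 0.03517676517367363), 45.18064880371094)
S 235 [354.8 270.7] [0.5044 0.1916 0.0997] z 0.076 0.722 ((0.30423974990844727, 0.07218016684055328), (0.5159882307052612, 0.032235559076070786), 30.94809913635254)
0.0649410961836368 ((0.5214930772781372, 0.27535319328308105), (0.1527772843837738, 0.18010807037353516), 27.962270736694336)
```

View pics/crop0.png

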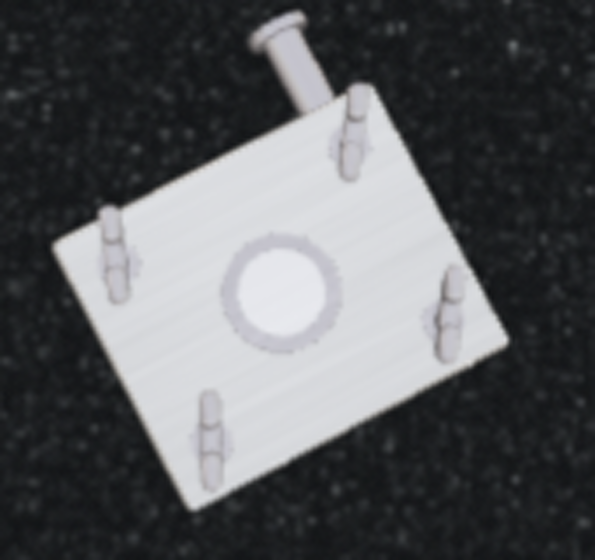

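Both cameras agree on the pose, and the chamber model predicts the screw positions within 1 mm. Wing 1 lies at -7.1° with home at -61.75°, and wing 2 lies at +1.2°. I'll transit at z 0.25 while turning the tool by +147°, so that joint 7 stays near mid-range.

Call:
drive_tool(translation=[[0.015, 0.0425, 0], [0.015, 0.0425, 0], [0.015, 0.0425, 0], [0.015, 0.0425, 0], [0.015, 0.0425, 0]], angular=[[0, 0, 0.128], [0, 0, 0.128], [0, 0, 0.128], [0, 0, 0.128], [0, 0, 0.128]], claw=-1, squeeze=60)

```text
time_s: 0.72
position: [0.3687, -0.3938, 0.2501]
eef_rot: [-0.0, 0.854, 0.52, -0.0]
ft_force: [0.6, 0.6, -1.1]
finger_gap: 0.0854
```

Call:
drive_tool(translation=[[0.015, 0.0425, 0], [0.015, 0.0425, 0], [0.015, 0.0425, 0], [0.015, 0.0425, 0], [0.015, 0.0425, 0]], angular=[[0, 0, 0.128], [0, 0, 0.128], [0, 0, 0.128], [0, 0, 0.128], [0, 0, 0.128]])

```text
time_s: 1.35
position: [0.4436, -0.1814, 0.2502]
eef_rot: [-0.0, 0.647, 0.762, -0.0]
ft_force: [-0.4, -0.6, 0.8]
finger_gap: 0.0854
```

Call:
drive_tool(translation=[[0.015, 0.0425, 0], [0.015, 0.0425, 0], [0.015, 0.0425, 0], [0.015, 0.0425, 0], [0.015, 0.0425, 0]], angular=[[0, 0, 0.128], [0, 0, 0.128], [0, 0, 0.128], [0, 0, 0.128], [0, 0, 0.128]])

```text
time_s: 1.98
position: [0.5186, 0.031, 0.2502]
eef_rot: [-0.0, 0.375, 0.927, -0.0]
ft_force: [-0.8, -1.8, 0.3]
finger_gap: 0.0856
```

Call:
drive_tool(translation=[[0.015, 0.0425, 0], [0.015, 0.0425, 0], [0.015, 0.0425, 0], [0.015, 0.0425, 0], [0.015, 0.0425, 0]], angular=[[0, 0, 0.128], [0, 0, 0.128], [0, 0, 0.128], [0, 0, 0.128], [0, 0, 0.128]])

```text
time_s: 2.6
position: [0.5938, 0.2433, 0.25]
eef_rot: [-0.0, 0.064, 0.998, -0.0]
ft_force: [1.5, -0.0, 0.8]
finger_gap: 0.0856
```

```bash
python3 - <<'E'
from h import *
o=env.observe();q=o["eef_rot"];print(o["position"],o["q"].round(3),o["ft_force"])
print("tool x angle",np.degrees(2*np.arctan2(q[2],q[1])), q)
E
```

```text
[0.59376166 0.24331465 0.24997345] [ 0.052  0.465 -0.732  1.648  0.334  1.158  0.68 ] [ 1.46265321 -0.00357143  0.81021942]
tool x angle 172.66688804867556 [-2.12305761e-04  6.39498032e-02  9.97953079e-01 -1.72912524e-04]
```

Call:
drive_tool(translation=[[0.003, -0.0016, -0.02], [0, 0, -0.025], [0, 0, -0.025], [0, 0, -0.025], [0, 0, -0.01]], angular=[[0, 0, 0.004], [0, 0, 0], [0, 0, 0], [0, 0, 0], [0, 0, 0]])

```text
time_s: 3.22
position: [0.5957, 0.2394, 0.1434]
eef_rot: [-0.001, 0.064, 0.998, -0.001]
ft_force: [-0.7, -0.7, 0.4]
finger_gap: 0.0854
```

```bash
python3 - <<'E'
from h import *
for n in ("scene","top"):
    im,d=viewer.read_camera(n)
    for p,c in (((.5967,.2417,.107),(0,0,255)),((.4475,.3087,.107),(255,0,0))):
        u=project(n,p)[0];cv2.circle(im,tuple(int(x) for x in u.round()),2,c,-1)
    cr=im[130:310,220:420] if n=="top" else im[120:330,240:460]
    cv2.imwrite(f"pics/{n}1.png",cv2.resize(cr,None,fx=2.8,fy=2.8))
a=cv2.imread("pics/scene1.png");b=cv2.imread("pics/top1.png")
E
```

```text
(no output)
```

View pics/scene1.png

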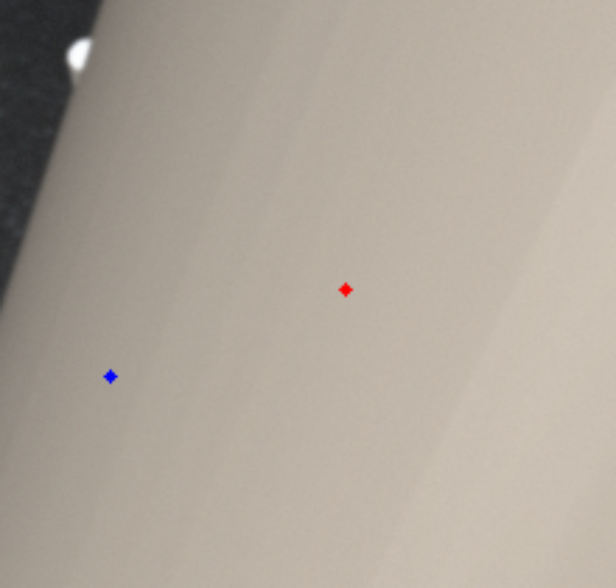

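The scene camera is blocked by the arm. I'll rely on the measurement, check the settled pose and finish the descent.

```bash
python3 - <<'E'
from h import *
o=env.observe();print(o["position"],o["eef_rot"],o["q"].round(2),o["ft_force"])
E
```

```text
[0.59600382 0.23991477 0.14429913] [-8.21809656e-04  6.41328749e-02  9.97940926e-01 -4.56097899e-04] [ 0.02  0.57 -0.68  1.74  0.42  0.99  0.62] [0.32947714 0.28104719 0.37625067]
```

View pics/top1.png

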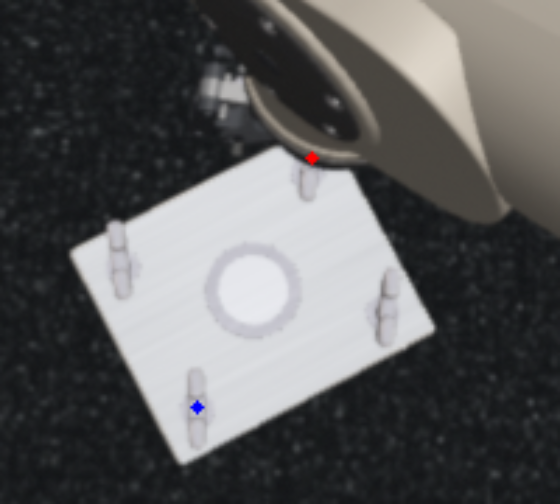

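The top view shows the red mark on screw 1's centre and the blue mark on screw 2's centre, so the positions hold. Now I'll descend.

Call:
drive_tool(translation=[[0.0007, 0.0018, -0.012], [0, 0, -0.015], [0, 0, -0.015], [0, 0, -0.007], [0, 0, 0]], angular=[[0, 0, 0.004], [0, 0, 0], [0, 0, 0], [0, 0, 0], [0, 0, 0]])

```text
time_s: 3.95
position: [0.5968, 0.2423, 0.0956]
eef_rot: [-0.001, 0.062, 0.998, -0.0]
ft_force: [1.1, -0.2, -0.0]
finger_gap: 0.0854
```

Call:
drive_tool(translation=[[0, -0.0005, -0.001], [0, 0, 0], [0, 0, 0], [0, 0, 0], [0, 0, 0]], angular=[[0, 0, 0], [0, 0, 0], [0, 0, 0], [0, 0, 0], [0, 0, 0]], claw=1, squeeze=60)

```text
time_s: 4.58
position: [0.5972, 0.2422, 0.0956]
eef_rot: [0.0, 0.062, 0.998, 0.0]
ft_force: [-0.8, 1.4, 3.0]
finger_gap: 0.009
```

The fingers have closed on 9-10 mm with low forces. Turning clockwise.

Call:
drive_tool(translation=[[0, 0, 0], [0, 0, 0], [0, 0, 0], [0, 0, 0], [0, 0, 0]], angular=[[0, 0, -0.1], [0, 0, -0.1], [0, 0, -0.1], [0, 0, -0.1], [0, 0, -0.1]])

```text
time_s: 5.2
position: [0.5971, 0.2418, 0.0956]
eef_rot: [0.0, 0.308, 0.951, -0.0]
ft_force: [-2.6, -1.2, 4.7]
finger_gap: 0.0086
```

```bash
cat > s.py <<'E'
from h import *
o=env.observe();q=o["eef_rot"];print(o["time_s"],o["position"].round(4),"q",o["q"].round(2),"F",o["ft_force"].round(1),"M",o["moment"].round(2),o["finger_gap"])
print("tool x angle",np.degrees(2*np.arctan2(q[2],q[1]))%360)
E
python3 s.py
```

```text
5.2 [0.5971 0.2418 0.0956] q [-0.09  0.6  -0.54  1.77  0.39  0.88  0.14] F [-2.6 -1.2  4.7] M [-0.26  0.52  0.05] 0.00861437083157035
tool x angle 144.0714075762852
```

Call:
drive_tool(translation=[[0, 0, 0], [0, 0, 0], [0, 0, 0], [0, 0, 0], [0, 0, 0]], angular=[[0, 0, -0.1], [0, 0, -0.1], [0, 0, -0.1], [0, 0, -0.1], [0, 0, -0.05]])

```text
time_s: 5.82
position: [0.5969, 0.2416, 0.0956]
eef_rot: [0.0, 0.513, 0.859, -0.0]
ft_force: [-5.1, -2.6, 8.3]
finger_gap: 0.0089
```

```bash
python3 s.py
```

```text
5.825 [0.5969 0.2416 0.0956] q [-0.16  0.58 -0.43  1.78  0.31  0.86 -0.24] F [-5.1 -2.6  8.3] M [-0.55  0.86  0.08] 0.008941194785490445
tool x angle 118.33523767927345
```

Call:
drive_tool(translation=[[0, 0, 0], [0, 0, 0], [0, 0, 0], [0, 0, 0], [0, 0, 0]], angular=[[0, 0, -0.02], [0, 0, 0], [0, 0, 0], [0, 0, 0], [0, 0, 0]])

```text
time_s: 6.45
position: [0.5969, 0.2416, 0.0956]
eef_rot: [0.0, 0.52, 0.854, -0.0]
ft_force: [-3.7, -2.5, 7.7]
finger_gap: 0.0093
```

```bash
python3 s.py
```

```text
6.45 [0.5969 0.2416 0.0956] q [-0.16  0.58 -0.43  1.78  0.31  0.86 -0.26] F [-3.7 -2.5  7.7] M [-0.56  0.84  0.39] 0.00930472546257766
tool x angle 117.35111039202809
```

The moment about z rose to 0.39 N m, so the screw is on its stop. Release and lift.

Call:
drive_tool(translation=[[0, 0, 0], [0, 0, 0], [0, 0, 0], [0, 0, 0], [0, 0, 0]], angular=[[0, 0, 0.02], [0, 0, 0], [0, 0, 0], [0, 0, 0], [0, 0, 0]], claw=0)

```text
time_s: 7.08
position: [0.5971, 0.2419, 0.0953]
eef_rot: [-0.0, 0.512, 0.859, -0.0]
ft_force: [0.5, 0.1, -0.6]
finger_gap: 0.0429
```

Call:
drive_tool(translation=[[0, 0, 0.01], [0, 0, 0.02], [0, 0, 0.025], [0, 0, 0.025], [0, 0, 0.02]], angular=[[0, 0, 0], [0, 0, 0], [0, 0, 0], [0, 0, 0], [0, 0, 0]])

```text
time_s: 7.7
position: [0.5975, 0.2421, 0.1978]
eef_rot: [0.001, 0.511, 0.859, 0.001]
ft_force: [-0.9, -0.3, -0.8]
finger_gap: 0.0425
```

```bash
python3 s.py
```

```text
7.7 [0.5975 0.2421 0.1978] q [-0.13  0.47 -0.47  1.7   0.24  1.03 -0.19] F [-0.9 -0.3 -0.8] M [ 0.02 -0.01  0.04] 0.0424967092534289
tool x angle 118.47334034578478
```

Call:
drive_tool(translation=[[-0.015, 0.0066, 0], [-0.015, 0.0066, 0], [-0.015, 0.0066, 0], [-0.015, 0.0066, 0], [-0.015, 0.0066, 0]], angular=[[0, 0, 0.11], [0, 0, 0.11], [0, 0, 0.11], [0, 0, 0.11], [0, 0, 0.11]])

```text
time_s: 8.32
position: [0.5217, 0.2751, 0.1962]
eef_rot: [0.0, 0.257, 0.966, 0.0]
ft_force: [0.5, 0.2, -0.5]
finger_gap: 0.0426
```

Call:
drive_tool(translation=[[-0.015, 0.0066, 0], [-0.015, 0.0066, 0], [-0.015, 0.0066, 0], [-0.015, 0.0066, 0], [-0.015, 0.0066, 0]], angular=[[0, 0, 0.11], [0, 0, 0.11], [0, 0, 0.11], [0, 0, 0.11], [0, 0, 0.11]])

```text
time_s: 8.95
position: [0.4468, 0.3081, 0.1962]
eef_rot: [0.0, -0.015, 1.0, -0.0]
ft_force: [0.6, -0.3, -0.6]
finger_gap: 0.0428
```

```bash
python3 - <<'E'
from h import *
im,d=viewer.read_camera("top");np.savez("pics/top2.npz",im=im,d=d)
cv2.imwrite("pics/top2.png",cv2.resize(im[130:310,220:420],None,fx=2.8,fy=2.8))
W=cloud("top",d)
roi=np.zeros((480,640),bool);roi[165:305,235:385]=1
hi=roi&(W[...,2]>.082)&(W[...,2]<.115)&(d>0)
n,l,s,c=cv2.connectedComponentsWithStats(hi.astype(np.uint8))
for i in range(1,n):
    if s[i,4]<30: continue
    Q=W[l==i];print(s[i,4],c[i].round(1),Q.mean(0).round(4),cv2.minAreaRect(Q[:,:2].astype(np.float32)))
E
python3 s.py
```

```text
160 [331.8 187.2] [0.5968 0.2398 0.1013] ((0.5972029566764832, 0.24025429785251617), (0.009775347076356411, 0.04447139427065849), 28.292343139648438)
9.0 [0.4449 0.3092 0.1962] q [-0.08  0.36 -0.78  1.92  0.31  0.98  0.6 ] F [-2.6  1.6  0.7] M [ 0.1   0.11 -0.01] 0.04249227676890586
tool x angle 182.1433189602697
```

View pics/top2.png

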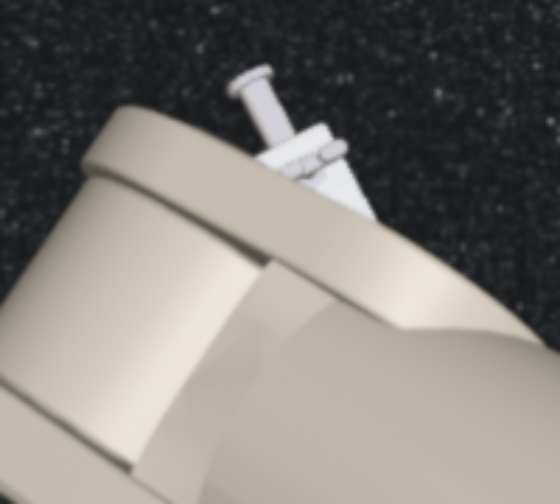

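Screw 1's wings now lie at 118.3°, parallel to the long side, so it is home. Descending on screw 2.

Call:
drive_tool(translation=[[0.0005, 0, -0.01], [0, 0, -0.015], [0, 0, -0.015], [0, 0, -0.01], [0, 0, 0]], angular=[[0, 0, -0.015], [0, 0, 0], [0, 0, 0], [0, 0, 0], [0, 0, 0]])

```text
time_s: 9.62
position: [0.4473, 0.3076, 0.1443]
eef_rot: [-0.001, -0.006, 1.0, -0.0]
ft_force: [-0.8, 0.7, -0.1]
finger_gap: 0.0426
```

```bash
python3 s.py
```

```text
9.625 [0.4473 0.3076 0.1443] q [-0.12  0.43 -0.74  1.96  0.37  0.89  0.53] F [-0.8  0.7 -0.1] M [-0.    0.04 -0.01] 0.04260982732129739
tool x angle 180.63540210691167
```

Call:
drive_tool(translation=[[0.0002, 0.0011, -0.012], [0, 0, -0.015], [0, 0, -0.015], [0, 0, -0.0075], [0, 0, 0]], angular=[[0, 0, 0.006], [0, 0, 0], [0, 0, 0], [0, 0, 0], [0, 0, 0]])

```text
time_s: 10.25
position: [0.4475, 0.3089, 0.0951]
eef_rot: [-0.001, -0.009, 1.0, -0.0]
ft_force: [-0.4, 1.0, 0.1]
finger_gap: 0.0427
```

Call:
drive_tool(translation=[[0, 0, 0], [0, 0, 0], [0, 0, 0], [0, 0, 0], [0, 0, 0]], angular=[[0, 0, 0], [0, 0, 0], [0, 0, 0], [0, 0, 0], [0, 0, 0]], claw=1)

```text
time_s: 10.88
position: [0.4482, 0.3095, 0.0964]
eef_rot: [0.0, -0.009, 1.0, 0.0]
ft_force: [-0.4, 3.3, 6.8]
finger_gap: 0.0086
```

Call:
drive_tool(translation=[[0, 0, 0], [0, 0, 0], [0, 0, 0], [0, 0, 0], [0, 0, 0]], angular=[[0, 0, -0.1], [0, 0, -0.1], [0, 0, -0.1], [0, 0, -0.1], [0, 0, -0.1]])

```text
time_s: 11.5
position: [0.448, 0.3089, 0.0964]
eef_rot: [0.0, 0.241, 0.971, -0.0]
ft_force: [-1.7, -1.1, 10.4]
finger_gap: 0.0089
```

```bash
python3 s.py
```

```text
11.5 [0.448  0.3089 0.0964] q [-0.25  0.47 -0.58  2.    0.37  0.78  0.04] F [-1.7 -1.1 10.4] M [-0.4   0.53  0.08] 0.00888040315127696
tool x angle 152.1410598564303
```

Call:
drive_tool(translation=[[0, 0, 0], [0, 0, 0], [0, 0, 0], [0, 0, 0], [0, 0, 0]], angular=[[0, 0, -0.12], [0, 0, -0.12], [0, 0, -0.12], [0, 0, -0.12], [0, 0, -0.11]])

```text
time_s: 12.12
position: [0.4475, 0.3084, 0.0963]
eef_rot: [0.0, 0.513, 0.859, -0.001]
ft_force: [-6.8, -4.3, 15.1]
finger_gap: 0.009
```

Call:
drive_tool(translation=[[0, 0, 0], [0, 0, 0], [0, 0, 0], [0, 0, 0], [0, 0, 0]], angular=[[0, 0, -0.02], [0, 0, 0], [0, 0, 0], [0, 0, 0], [0, 0, 0]])

```text
time_s: 12.75
position: [0.4475, 0.3084, 0.0963]
eef_rot: [0.0, 0.52, 0.854, -0.001]
ft_force: [-5.8, -4.8, 14.2]
finger_gap: 0.0086
```

```bash
python3 s.py
```

```text
12.75 [0.4475 0.3084 0.0963] q [-0.36  0.44 -0.44  2.01  0.27  0.75 -0.49] F [-5.8 -4.8 14.2] M [-0.99  1.29  0.35] 0.008585773709859851
tool x angle 117.39533892874017
```

The moment is 0.35 N m and the tool is at 117.4°, so screw 2 is on its stop. I'll release, lift and move clear.

Call:
drive_tool(translation=[[0, 0, 0], [0, 0, 0], [0, 0, 0], [0, 0, 0], [0, 0, 0]], angular=[[0, 0, 0.02], [0, 0, 0], [0, 0, 0], [0, 0, 0], [0, 0, 0]], claw=0)

```text
time_s: 13.38
position: [0.4479, 0.309, 0.0958]
eef_rot: [-0.0, 0.511, 0.86, -0.0]
ft_force: [-0.6, 0.3, 0.7]
finger_gap: 0.0424
```

Call:
drive_tool(translation=[[0, 0, 0.01], [0, 0, 0.025], [0, 0, 0.04], [0, 0, 0.04], [0, 0, 0.04]], angular=[[0, 0, 0], [0, 0, 0], [0, 0, 0], [0, 0, 0], [0, 0, 0]])

```text
time_s: 14.0
position: [0.4476, 0.309, 0.2529]
eef_rot: [0.0, 0.511, 0.86, 0.0]
ft_force: [1.0, -0.3, 0.4]
finger_gap: 0.0426
```

Call:
drive_tool(translation=[[0.01, -0.05, 0], [0.01, -0.05, 0], [0.01, -0.05, 0], [0.01, -0.05, 0], [0.01, -0.05, 0]], angular=[[0, 0, 0], [0, 0, 0], [0, 0, 0], [0, 0, 0], [0, 0, 0]])

```text
time_s: 14.62
position: [0.4979, 0.0575, 0.2517]
eef_rot: [0.0, 0.511, 0.86, 0.0]
ft_force: [0.5, -0.3, 0.2]
finger_gap: 0.0427
```

Call:
drive_tool(translation=[[0, -0.05, 0], [0, -0.05, 0], [0, -0.05, 0], [0, -0.05, 0], [0, -0.05, 0]], angular=[[0, 0, 0], [0, 0, 0], [0, 0, 0], [0, 0, 0], [0, 0, 0]])

```text
time_s: 15.25
position: [0.4977, -0.1925, 0.2517]
eef_rot: [0.0, 0.511, 0.86, 0.0]
ft_force: [0.9, 0.1, 0.4]
finger_gap: 0.0429
```

```bash
python3 - <<'E'
from h import *
im,d=viewer.read_camera("top")
cv2.imwrite("pics/top3.png",cv2.resize(im[130:310,220:420],None,fx=2.8,fy=2.8))
W=cloud("top",d)
roi=np.zeros((480,640),bool);roi[165:305,235:385]=1
hi=roi&(W[...,2]>.082)&(W[...,2]<.115)&(d>0)
n,l,s,c=cv2.connectedComponentsWithStats(hi.astype(np.uint8))
for i in range(1,n):
    if s[i,4]<30: continue
    Q=W[l==i];print(s[i,4],c[i].round(1),Q.mean(0).round(4),cv2.minAreaRect(Q[:,:2].astype(np.float32)))
E
python3 s.py
```

```text
181 [330.6 187.9] [0.5955 0.2418 0.1011] ((0.5962773561477661, 0.2418115884065628), (0.01035559643059969, 0.046784769743680954), 27.03923797607422)
168 [262.6 222.4] [0.535  0.3554 0.1019] ((0.5348280668258667, 0.35571807622909546), (0.046559933573007584, 0.009845465421676636), 7.046604633331299)
178 [358.2 239.4] [0.5083 0.195  0.1017] ((0.5086140632629395, 0.19435350596904755), (0.01033749058842659, 0.04673987627029419), 84.48286437988281)
174 [290.  275.2] [0.4472 0.3084 0.1021] ((0.447355180978775, 0.30868491530418396), (0.009814925491809845, 0.04803535342216492), 27.495498657226562)
15.3 [ 0.4968 -0.1993  0.2516] q [ 0.4   0.2  -0.16  1.91  0.04  1.03  0.71] F [-2.2 -8.5 -0.2] M [-0.44  0.18 -0.02] 0.04270317302049968
tool x angle 118.20181130658834
```

View pics/top3.png

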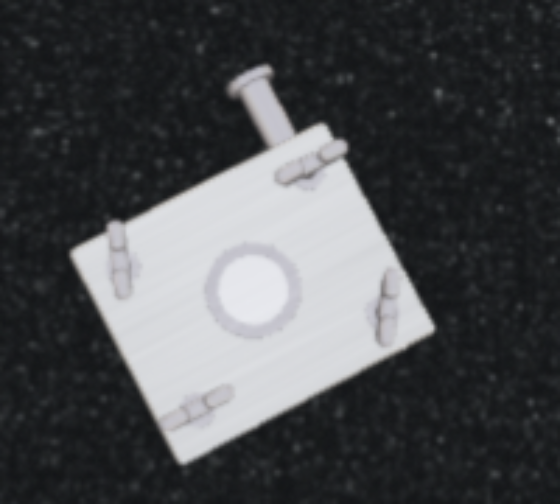

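Screw 1 at crop pixel (310,162) and screw 2 at (198,408) lie parallel to the long sides. Screws 3 at (388,308) and 4 at (120,260) are unchanged. I'll let the arm settle, then hand in.

Call:
drive_tool(translation=[[0, 0, 0], [0, 0, 0], [0, 0, 0], [0, 0, 0], [0, 0, 0]], angular=[[0, 0, 0], [0, 0, 0], [0, 0, 0], [0, 0, 0], [0, 0, 0]])

```text
time_s: 15.92
position: [0.4979, -0.1907, 0.2509]
eef_rot: [0.0, 0.511, 0.86, 0.0]
ft_force: [-0.3, 0.5, -0.4]
finger_gap: 0.0428
```

```bash
python3 s.py; python3 -c "
from workcell import job_done
print(job_done())"
```

```text
15.925 [ 0.4979 -0.1907  0.2509] q [ 0.39  0.2  -0.17  1.91  0.04  1.03  0.71] F [-0.3  0.5 -0.4] M [-0.07  0.03 -0.02] 0.04281116359681427
tool x angle 118.56584324897563
the job is handed in; nothing more can be done
None
```

I tightened the wing screw beside the port (screw 1) to its stop first, then the one diagonally opposite (screw 2). I handed the job in at about 16 s of the 43 s allowed.

- **Screws 1 and 2:** the last top picture puts their wings at 117.0° and 117.5°. Home, parallel to the cover's long sides, is about 118.25°, so both are within about 1.5°. The wrist moment rose to 0.39 and 0.35 N m as each reached its stop. After turning screw 1, and before I touched screw 2, a picture showed screw 1's wings at 118.3°.
- **Screws 3 and 4:** their measured angles changed by less than 0.5°, so they are still loose.
- **Forces and clearance:** the largest wrist force I saw was about 17 N. At hand-in the arm stood clear at z 0.25 m, with the force reading near zero.
- **Failed or odd checks:** the scene camera was blocked by the arm at the first grasp, so I relied on the top camera there. One reading of 8.5 N after the last fast move was from the arm stopping and was gone once it settled. No other check disagreed.

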